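# Lock the bayonet lid on the bakery's seed canister

## Robot

A 6-joint arm with a two-finger parallel gripper is mounted at the origin on the work surface. World frame = base frame: x ahead of the robot, y to its left, z up, the work surface at z = 0. Lengths are in m, angles in rad, forces in N, time in s.
With the tool pointing down it reaches from about 0.425 to 0.95 m from the base axis. Payload 3.5 kg.
Tool frame: the origin (TCP) lies at the very end of the fingers, on their centre line; the grasp point (between the pads) lies 19 mm behind it; z points along the fingers, y is the direction in which the jaws open and shut (so a half turn about z gives the same grasp; the last joint's range is limited). The gripper opens to 85 mm and grips with 20 to 120 N. Pads are 22 mm wide; open, the fingers measure 114 mm over their backs; the gripper's body (76 mm by 85 mm) begins 54 mm behind the grasp point. The pads swing forward as they close: fully open they stand 13 mm farther back than shut.
Start: joints at [1.059, 0.286, 1.577, -0, 1.279, -0.15], TCP at [0.239, 0.631, 0.21] pointing down, gripper open.
Joint ranges: [-2.77, 2.77], [-0.9, 2.22], [0.21, 2.48], [-1.53, 4.67], [0.24, 2.81], [-2.84, 2.84]. Speed limits (rad/s): [2.79, 2.79, 3.14, 3.14, 3.14, 3.14].

## Interface

Orientations are given as a unit quaternion [x, y, z, w].
In Python, from plant import get_state, read_camera, get_calibration, ticket, search_frame, cut_out, pinpoint gives the robot as it stands.
- The arm moves only by the tool move_arm, never from a script. Its argument "plan" is a list that holds one entry, the list of rows, each a list of 7 numbers: the turn, a rotation vector about the tool's x, y, z in degrees, then the shift along the tool's x, y, z in m, then the finger opening in m, from 0 to 0.0854. In form: [[[ax, ay, az, x, y, z, hand], ...]]. A call has exactly 5 rows; each row is the pose to reach, as a shift and turn from the pose measured when the call began, along the tool's axes at that moment; what a row does not reach only later rows make up. A row lasts 1/8 s, in which the tool goes at most 62.5 mm and 10.7 degrees, less where a joint would pass 70% of its speed; a pose out of reach is approached as far as the arm can. A call with a gripper value outside its range is refused whole. The fingers move at their own pace and stop on an object; "force" is the grip in N (left out, the last holds). Time passes only in rows, so rows that repeat a pose let the fingers close, or fill a call up. It gives the time, the measured TCP pose, the force and the opening at its end, in the units of the state.
- get_state(): the state, without advancing time (a new reading comes with each control period).
- read_camera(name): name is "scene" or "top"; returns the picture (480x640x3 uint8, red, green, blue); there is no depth.
- get_calibration(name): a dict with "mtx" (3x3 intrinsics, pixels), "extrinsics" (4x4, takes a point from camera to world coordinates). Camera axes: x right, y up, looking along -z (the intrinsics and any distortion apply to the point x, -y, -z); pixel columns grow to the right and rows downward; lengths in m; the calibration is good to about 2 mm. A picture is of the moment at which its call begins. get_calibration takes no time and is no camera call.
- ticket.sign_off(): hands the job in, once; it reports no verdict.
Trained networks look in the newest picture that a camera, given by its name, has taken for a name from the list of things; names that differ only in an ending like _2 or _b are one class to them, and where a whole thing is asked for, a point or a joint stands for the part that bears it (a point fixed in the world has none). Each returns a list of dicts, best first, with "p" (0 to 1); they miss things now and then, are a little off and sometimes report something else, mostly with a low value. They report only what shows in the picture. A call takes as long as a camera call. They do not tell look-alikes from the thing itself.
- search_frame(camera, query): "centre" ([column, row] in pixels, amid what is visible of it).
- cut_out(camera, query): "pixels" (480x640 bool, what is visible of it) and "centre" ([column, row] in pixels, amid what is visible of it).
- pinpoint(camera, query): "centre" ([column, row] in pixels: a listed point, or the origin of a listed thing).
The state is a dict: "time": time; "qpos": joint angles; "dq": joint speeds; "joint_efforts": joint torques, N m; "eef_pos": TCP position; "tcp_rot": TCP orientation; "contact_force": force on the tool from outside, world axes, zero at the start; "wrist_torque": the same for the moment, N m; "opening": opening from 0.0 (shut) to 1.0 (fully open).
Only numpy, scipy, OpenCV 4.12 (cv2) and the standard library are available. Lean on these libraries where they do the work, as an engineer would, in place of code of your own. Each camera call takes 0.05 s, during which the arm holds its last target.

## Task

Close the open steel seed canister (blue band) with its blue-handled bayonet lid: line the two lugs under the lid up with the two slots in the canister's mouth, press the lid down against the spring, twist it a quarter turn (either way) so that it is locked, and let go. Leave the orange-handled lid where it is.

Things in the scene. Friction and masses are not known exactly. Their poses are not given: they have to be found in the camera images.
- lid: Blue-handled lid, 0.2-0.31 kg, loose. Origin: centre of its underside, z up. Plug 44 mm in diameter, z 0-19 mm; at its foot two lugs, a bar along x 88 mm tip to tip, 16 wide, z 0-8; steel disc 120 mm in diameter, z 19-24; blue bar handle on top, z 24-58, 70 long along x (parallel to the lugs), 18 thick along y: pinch it across y from above. Half a turn makes no difference.
- canister: Fixed steel can, blue band, 110 mm high, 148 in diameter (foot 164). Origin: centre of underside, z up. Top plate z 102-110: mouth 60 wide, two slots along x, 36 wide, out to 52 from the axis, blue mark at each. Lugs enter with lid x along can x (within 10 deg, 7 mm). Lid origin above can's: 91 pressed home (disc on rim); locked, turned a quarter either way (no stop) and let go: 94.
- press_plate (a joint): Travel (m) of the white spring plate, 55 mm in diameter, in the canister's mouth: 0 = up, its top 102 mm above the canister's origin; it grows as it is pressed down. The lid's plug rests on it and pushes it: about 4 N at first, 9 N with the lid home (0.011). It lifts the lid again when let go: unturned to 0, locked to 0.008 (lugs bear on the underside of the top plate).
- orange_lid: Bystander, to be left where it is: a loose lid with an orange bar handle and a thick white plug 100 mm in diameter, no lugs. Disc 120 mm in diameter, overall height 58 mm. Origin: centre of its underside, z up.
There are look-alikes about, which are no part of the job. Leave any red look-alike of the canister alone.

How it is judged:
On the way:
1. the lid's lugs are pressed down through the slots, below the top plate (z of lid in the frame of canister below 0.0955 m and horizontal distance between lid and canister below 0.015 m).
At the end, for the whole second after the job is handed in: The blue-handled lid sits locked on the canister: its origin 87 to 98 mm above the canister's (lugs under the top plate), within 12 mm of the canister's axis, its lugs turned at least 60 degrees away from the slots either way, level within 8 degrees, at rest (z of lid in the frame of canister between 0.087 and 0.098 m and horizontal distance between lid and canister below 0.012 m and angle between the x axis of lid and the x axis of canister, either way round above 1.05 rad and angle between lid's own z axis and vertical below 0.14 rad and linear speed of lid below 0.02 m/s); the robot touches nothing.
It fails at once if the orange-handled lid is moved by more than 40 mm or tipped over (distance of orange_lid from where it was at the start of the episode above 0.04 m or angle between orange_lid's own z axis and vertical above 0.5 rad).
It also fails if it takes over 42 s, if anything falls off the work surface, if the arm or the gripper's body presses on something with over 40 N, if the wrist force passes 120 N, or if a joint passes its speed limit or range.

## Working session

There is one attempt and no reset: what is moved stays moved. The work goes in short steps, Python scripts to look and compute and a tool call to move; the robot and the scene stay as the last step left them, time stands still between calls to the robot, and variables do not carry over. Pictures are saved under pics/ and viewed, and the job is handed in when it is done.

Besides the shell and the picture viewer there is one more tool, called after ">>>" in YAML: its name, and indented under it one key for each argument. move_arm: Moves the arm, as the interface text tells. Its arguments: {"type":"object","properties":{"plan":{"type":"array","items":{"type":"array","items":{"type":"array","items":{"type":"number"}}}},"force":{"type":"number"}},"required":["plan"]}

```bash
mkdir -p pics; ls; python3 - <<'E'
from plant import *
import cv2
s=get_state();print(s)
for c in("scene","top"):
    im=read_camera(c);cv2.imwrite(f"pics/{c}0.png",im[:,:,::-1])
    k=get_calibration(c);print(c,k)
    for q in("lid","canister","orange_lid","press_plate"):
        for f in (pinpoint,):
            print(c,q,[(round(d["p"],2),[round(float(v)) for v in d["centre"]]) for d in f(c,q)])
E
```

```text
pics
{'time': 0.0, 'qpos': array([ 1.05902089e+00,  2.87174377e-01,  1.57819446e+00, -1.56563804e-06,
        1.27860753e+00, -1.50003534e-01]), 'dq': array([-0.00163492, -0.00031848,  0.00053926, -0.00024854,  0.00026247,
        0.00230563]), 'joint_efforts': array([-5.05330058e-05, -4.05976331e+01, -2.92627734e+01, -9.83201062e-05,
        5.88420429e-03,  5.20840501e-06]), 'eef_pos': array([0.23852409, 0.6306856 , 0.20863199]), 'tcp_rot': array([ 1.79900790e-01,  9.83684037e-01, -1.12744548e-03, -3.86506606e-04]), 'contact_force': array([ 1.00355278, -0.8004413 ,  1.27193666]), 'wrist_torque': array([-0.01897097,  0.02401386, -0.0346399 ]), 'opening': 1.004719616744206}
scene {'mtx': array([[506.37400454,   0.        , 322.17178606],
       [  0.        , 506.37400454, 243.29243543],
       [  0.        ,   0.        ,   1.        ]]), 'extrinsics': array([[-1.95194183e-01, -7.41609322e-01,  6.41805924e-01,
         1.13844954e+00],
       [ 9.80673547e-01, -1.56500769e-01,  1.17417649e-01,
         9.03290805e-04],
       [ 1.33650979e-02,  6.52321334e-01,  7.57824684e-01,
         8.95906753e-01],
       [ 0.00000000e+00,  0.00000000e+00,  0.00000000e+00,
         1.00000000e+00]])}
scene lid [(0.61, [256, 262])]
scene canister [(0.73, [350, 341]), (0.56, [127, 275]), (0.55, [340, 253])]
scene orange_lid [(0.59, [521, 310])]Traceback (most recent call last):
  File "<stdin>", line 9, in <module>
ValueError: it knows: canister, lid, orange_lid
```

View pics/scene0.png

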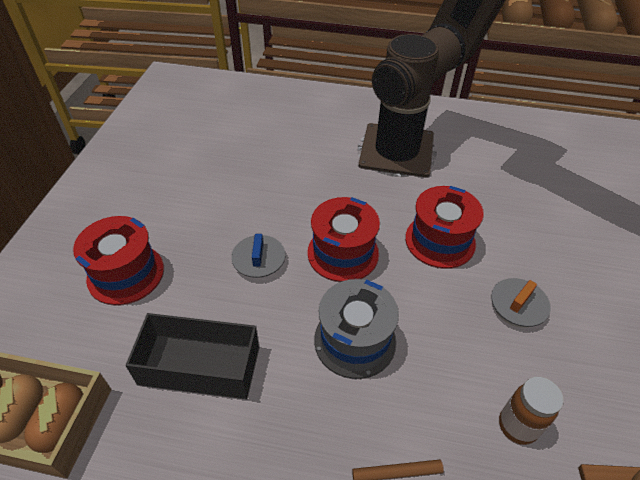

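```bash
python3 - <<'E'
from plant import *
import cv2
for c in("top",):
    im=read_camera(c);cv2.imwrite(f"pics/{c}0.png",im[:,:,::-1])
    k=get_calibration(c);print(c,k)
    for q in("lid","canister","orange_lid"):
        for f in (pinpoint,):
            print(c,q,[(round(d["p"],2),[round(float(v)) for v in d["centre"]]) for d in f(c,q)])
E
```

```text
top {'mtx': array([[467.37381135,   0.        , 314.56853359],
       [  0.        , 467.37381135, 237.85802662],
       [  0.        ,   0.        ,   1.        ]]), 'extrinsics': array([[-0.08437584,  0.97401286, -0.21018961,  0.2115659 ],
       [-0.9964265 , -0.08329496,  0.01400622, -0.0939607 ],
       [-0.0038655 ,  0.21062029,  0.97756031,  1.29944218],
       [ 0.        ,  0.        ,  0.        ,  1.        ]])}
top lid [(0.87, [367, 245])]
top canister [(0.87, [302, 271]), (0.85, [461, 202]), (0.74, [281, 200]), (0.59, [232, 308])]
top orange_lid [(0.66, [168, 257])]
```

View pics/top0.png

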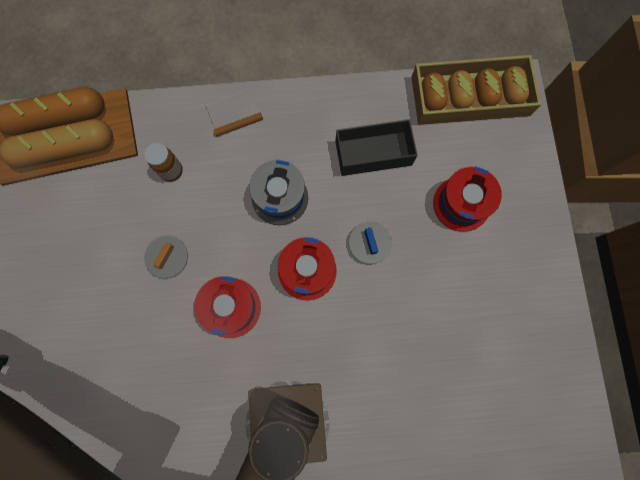

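The scene picture shows the grey blue-band canister at about (357,315) in scene and (277,190) in top. The blue lid is at (257,257) and (370,243). There are three red look-alikes, and the orange lid is at (521,300) and (166,257).

```bash
cat > h.py <<'E'
import numpy as np,cv2
from plant import *
from scipy.optimize import minimize
def proj(c,P):
    k=get_calibration(c);E=k["extrinsics"];p=(np.asarray(P)-E[:3,3])@E[:3,:3]
    p=p*[1,-1,-1];u=p@k["mtx"].T;return u[:,:2]/u[:,2:]
def unproj(c,uv,z):
    k=get_calibration(c);E=k["extrinsics"];d=np.linalg.inv(k["mtx"])@[uv[0],uv[1],1];d=E[:3,:3]@(d*[1,-1,-1])
    return E[:3,3]+d*(z-E[2,3])/d[2]
def blue(im):
    h=cv2.cvtColor(im,cv2.COLOR_RGB2HSV);return ((h[...,0]>100)&(h[...,0]<128)&(h[...,1]>130)&(h[...,2]>50)).astype(np.uint8)
def comps(m,lo=15):
    n,l,s,c=cv2.connectedComponentsWithStats(m)
    return [(int(s[i,4]),c[i].round(1).tolist(),s[i,:4].tolist()) for i in range(1,n) if s[i,4]>lo]
E
python3 - <<'E'
from h import *
for c in("scene","top"):
    im=cv2.imread(f"pics/{c}0.png")[:,:,::-1].copy()
    for x in comps(blue(im)):
        print(c,x, unproj(c,x[1],.05)[:2].round(3),unproj(c,x[1],.11)[:2].round(4))
im=cv2.imread("pics/scene0.png");cv2.imwrite("pics/s1.png",cv2.resize(im[230:390,220:420],None,fx=4,fy=3.75,interpolation=2)[:600,:800])
im=cv2.imread("pics/top0.png");cv2.imwrite("pics/t1.png",cv2.resize(im[140:290,230:430],None,fx=4,fy=4,interpolation=2))
E
```

```text
scene (36, [456.8, 188.7], [450, 186, 15, 6]) [0.182 0.157] [0.2495 0.1462]
scene (41, [357.7, 200.7], [351, 197, 15, 8]) [ 0.273 -0.074] [ 0.3348 -0.0683]
scene (48, [136.8, 222.2], [131, 218, 13, 9]) [ 0.447 -0.554] [ 0.496  -0.5151]
scene (447, [439.1, 243.9], [413, 220, 61, 34]) [0.37  0.123] [0.4249 0.1145]
scene (50, [440.8, 228.3], [433, 225, 16, 8]) [0.322 0.125] [0.3802 0.116 ]
scene (243, [256.6, 249.2], [252, 234, 10, 32]) [ 0.468 -0.267] [ 0.5157 -0.2476]
scene (419, [340.7, 258.2], [313, 234, 61, 33]) [ 0.455 -0.083] [ 0.5038 -0.077 ]
scene (54, [331.0, 241.3], [323, 238, 17, 8]) [ 0.412 -0.112] [ 0.4638 -0.1042]
scene (62, [82.5, 261.2], [76, 256, 14, 11]) [ 0.576 -0.618] [ 0.6161 -0.5742]
scene (405, [120.2, 281.3], [87, 259, 63, 31]) [ 0.609 -0.517] [ 0.6466 -0.4799]
scene (70, [373.1, 284.4], [365, 280, 18, 10]) [ 0.51  -0.005] [ 0.5547 -0.005 ]
scene (480, [352.6, 353.0], [321, 325, 72, 39]) [ 0.674 -0.022] [ 0.7073 -0.0206]
scene (95, [341.9, 338.3], [333, 333, 19, 12]) [ 0.648 -0.047] [ 0.6826 -0.0436]
top (38, [282.0, 162.3], [276, 160, 13, 5]) [ 0.706 -0.038] [ 0.6826 -0.041 ]
top (37, [481.1, 170.1], [475, 167, 13, 7]) [ 0.635 -0.596] [ 0.6146 -0.5719]
top (37, [295.6, 206.5], [286, 196, 18, 19]) [ 0.573 -0.067] [ 0.556  -0.0682]
top (64, [269.6, 210.1], [261, 207, 17, 9]) [0.569 0.006] [0.5521 0.0009]
top (41, [466.0, 215.0], [460, 212, 13, 7]) [ 0.509 -0.534] [ 0.4946 -0.5127]
top (160, [371.3, 240.2], [365, 228, 13, 26]) [ 0.46  -0.266] [ 0.4485 -0.2574]
top (38, [311.2, 239.8], [305, 238, 13, 5]) [ 0.476 -0.102] [ 0.4629 -0.1018]
top (40, [227.8, 278.8], [221, 277, 14, 5]) [0.388 0.13 ] [0.3795 0.1191]
top (44, [301.5, 290.5], [295, 288, 13, 7]) [ 0.34  -0.065] [ 0.3337 -0.0664]
```

View pics/s1.png

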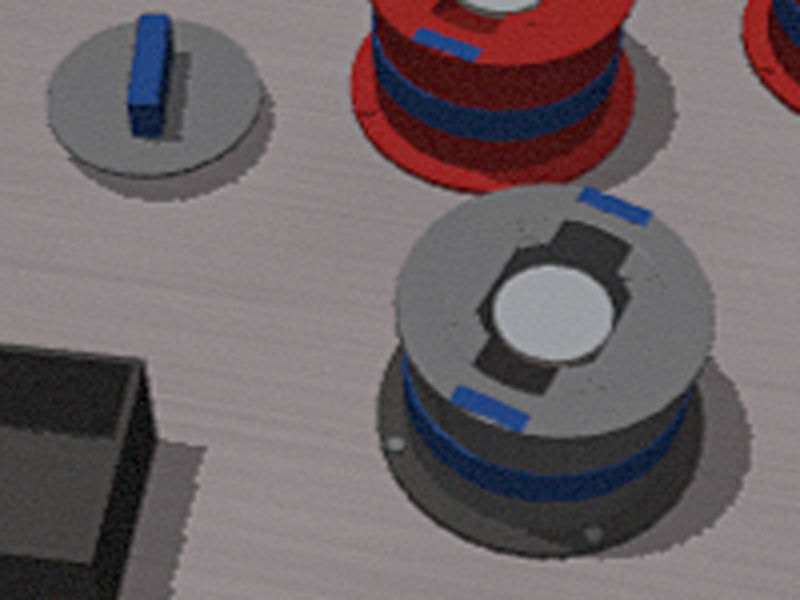

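View pics/t1.png

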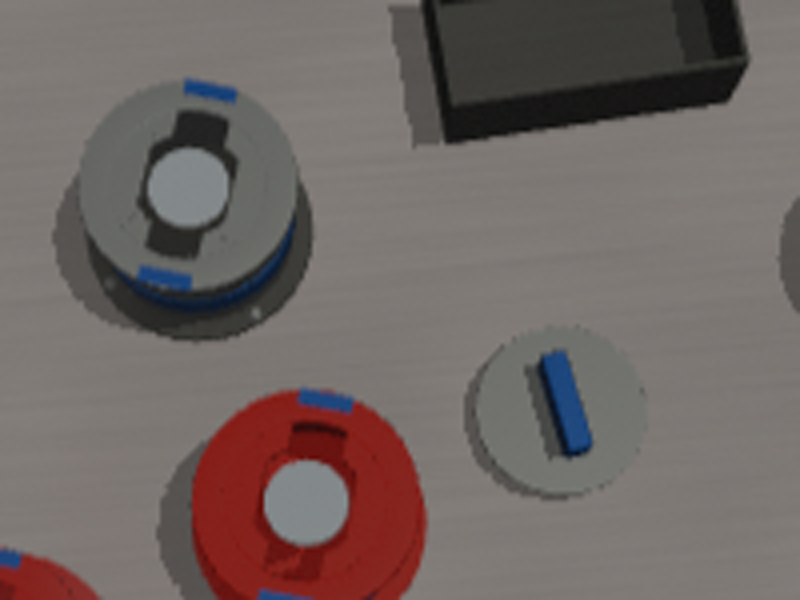

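```bash
cat > fit.py <<'E'
from h import *
def hull(c,P,shape,s=4):
    uv=cv2.convexHull(((proj(c,P)+.5)*s-.5).astype(np.float32)).reshape(-1,2)
    m=np.zeros((480*s,640*s),np.uint8);cv2.fillConvexPoly(m,np.round(uv).astype(np.int32),1)
    return cv2.resize(m.astype(np.float32),(640,480),interpolation=cv2.INTER_AREA)
def box(x,y,t,z0,z1,L=.07,W=.018):
    R=np.array([[np.cos(t),-np.sin(t)],[np.sin(t),np.cos(t)]])
    return np.array([[*(R@[a*L/2,b*W/2]+[x,y]),z] for a in(-1,1) for b in(-1,1) for z in(z0,z1)])
def fitbox(c,mask,x0,z0=.024,z1=.058):
    f=lambda p:np.abs(hull(c,box(p[0],p[1],p[2],z0,z1),0)-mask).sum()
    r=minimize(f,x0,method="Nelder-Mead",options=dict(initial_simplex=np.array(x0)+np.array([[0,0,0],[.008,0,0],[0,.008,0],[0,0,.15]]),xatol=1e-4,fatol=.1))
    return r.x,r.fun,mask.sum()
E
python3 - <<'E'
from fit import *
for c,roi in(("scene",(225,275,240,275)),("top",(220,262,355,390))):
    im=cv2.imread(f"pics/{c}0.png")[:,:,::-1].copy()
    m=blue(im).astype(np.float32);k=np.zeros_like(m);a,b,d,e=roi;k[a:b,d:e]=1
    x,f,s=fitbox(c,m*k,[.463,-.266,.2]);print(c,"lid",x.round(4),np.degrees(x[2]).round(1),f,s)
    # white plate
    roi=((298,332,335,380) if c=="scene" else (172,202,262,292));a,b,d,e=roi
    g=cv2.cvtColor(im,cv2.COLOR_RGB2HSV)[a:b,d:e,2]
    w=((g>135)).astype(np.uint8)
    for x in comps(w,60): 
        u=[x[1][0]+d,x[1][1]+a];print(c,"plate",x,u,unproj(c,u,.102).round(4))
im=cv2.imread("pics/top0.png")[:,:,::-1].copy();hs=cv2.cvtColor(im,cv2.COLOR_RGB2HSV)
print(hs[205:215,258:282,2])
E
```

```text
scene lid [ 0.4611 -0.2688  0.2533] 14.5 90.25 243.0
scene plate (571, [23.0, 15.1], [9, 3, 29, 25]) [358.0, 313.1] [ 0.6196 -0.0239  0.102 ]
top lid [ 0.4627 -0.2664  0.1357] 7.8 73.0 160.0
top plate (268, [14.9, 14.5], [6, 6, 19, 18]) [276.9, 186.5] [ 0.6182 -0.0222  0.102 ]
[[ 87 105 105 105 106 105 105 105 106 104 105 105 104 105 100  99  98  94
   93  95  94 103 104 104]
 [ 58  86 105 105 106 106 104 114 112 111 105 105 105 105 105 105 105 105
  105 106 105 105 106 105]
 [ 44  58  79  95 105 106 107 120 119 119 116 116 114 112 112 106 104 106
  105 106 106 105 106 106]
 [ 43  45  62  70  84 104 113 120 121 121 120 121 121 119 119 116 116 115
  112 109 105 107 107 107]
 [ 50  43  50  60  62  70 105 120 121 121 121 121 122 121 121 121 121 122
  119 119 105 107 108 108]
 [ 61  46  40  50  55  52  68  80  88 104 117 119 121 121 122 122 121 121
  122 119 106 109 108 108]
 [ 61  46  43  39  45  54  62  53  45  63  77  84 101 106  99 117 119 121
  121 117 107 108 103  95]
 [ 51  45  44  42  44  44  56  55  62  54  35  44  62  65  59  77  79  82
   88  85  74  74  68  60]
 [ 45  46  45  45  46  39  41  46  56  54  62  62  45  35  36  35  35  36
   44  43  37  34  36  35]
 [ 47  45  46  45  44  42  39  39  40  46  56  55  51  54  53  52  52  45
   44  42  44  42  52  52]]
```

```bash
python3 - <<'E'
from fit import *
from scipy.optimize import differential_evolution
im=cv2.imread("pics/top0.png")[:,:,::-1].copy();hs=cv2.cvtColor(im,cv2.COLOR_RGB2HSV)
for c in("scene","top"):
    im=cv2.imread(f"pics/{c}0.png")[:,:,::-1].copy();V=im.max(2)
    b=(blue(im)&(V>100)).astype(np.uint8);r=(270,345,320,400) if c=="scene" else (155,215,255,300)
    k=np.zeros_like(b);k[r[0]:r[1],r[2]:r[3]]=1
    P=[unproj(c,x[1],.11) for x in comps(b*k)];print(c,np.round(P,4).tolist(),(P[0]+P[1])[:2]/2,np.degrees(np.arctan2(*(P[1]-P[0])[1::-1])))
    a,bb,d,e=(225,275,240,275) if c=="scene" else (220,262,355,390)
    h=cv2.cvtColor(im,cv2.COLOR_RGB2HSV);m=((h[...,0]>95)&(h[...,0]<130)&(h[...,1]>100)).astype(np.float32);k=np.zeros_like(m);k[a:bb,d:e]=1;m=m*k
    f=lambda p:np.abs(hull(c,box(p[0],p[1],p[2],.024,.058),0)-m).sum()
    r=differential_evolution(f,[(.44,.49),(-.29,-.24),(-.1,.5)],maxiter=25,popsize=10,seed=1);print(r.x,np.degrees(r.x[2]),r.fun,m.sum())
    o=np.zeros((480,640,3),np.uint8);o[...,0]=m*255;o[...,2]=hull(c,box(*r.x,.024,.058),0)*255
    cv2.imwrite(f"pics/f_{c}.png",cv2.resize(np.hstack([o[a:bb,d:e],im[a:bb,d:e,::-1]]),None,fx=8,fy=8,interpolation=0))
E
```

```text
scene [[0.5547, -0.005, 0.11], [0.6826, -0.0436, 0.11]] [ 0.61863855 -0.02431605] -16.80625253661506
[ 0.46062441 -0.26861502  0.2292521 ] 13.135177934330672 60.1875 277.0
top [[0.6826, -0.041, 0.11], [0.5545, -0.0025, 0.11]] [ 0.61856022 -0.02174904] 163.2314023776844
[ 0.46006533 -0.26544353  0.12966556] 7.42928929283142 40.375 193.0
```

View pics/f_scene.png

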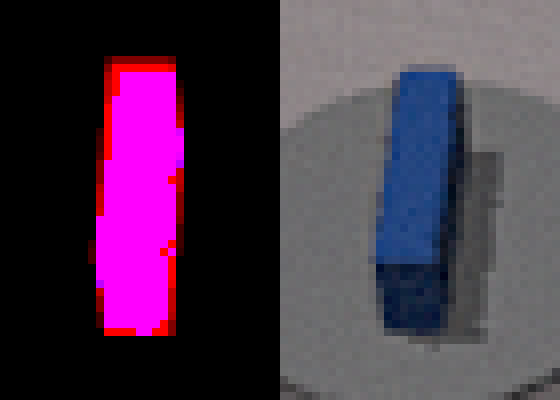

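View pics/f_top.png

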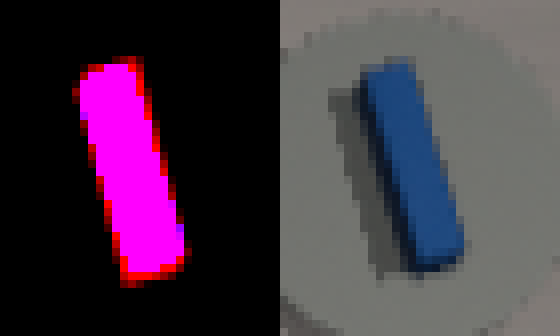

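```bash
python3 - <<'E'
from fit import *
for c in("scene","top"):
    im=cv2.imread(f"pics/{c}0.png")[:,:,::-1].copy();V=im.max(2)
    a,bb,d,e=(225,275,240,275) if c=="scene" else (220,262,355,390)
    m=blue(im);k=np.zeros_like(m);k[a:bb,d:e]=1
    for th in(90,100,110,):
        ys,xs=np.nonzero(m*k*(V>th));P=np.array([unproj(c,(x,y),.058)[:2] for x,y in zip(xs,ys)])
        w,v=np.linalg.eigh(np.cov(P.T));print(c,th,len(P),P.mean(0).round(4),np.degrees(np.arctan(v[1,1]/v[0,1])).round(1),np.sqrt(12*w).round(4))
    d=cut_out(c,"lid") if 0 else None
    # disc
    h=cv2.cvtColor(im,cv2.COLOR_RGB2HSV)
s=get_state();from scipy.spatial.transform import Rotation as R
print(R.from_quat(s["tcp_rot"]).as_matrix().round(3),s["time"])
E
```

```text
scene 90 178 [ 0.4646 -0.2671] 10.5 [0.0161 0.0683]
scene 100 171 [ 0.4645 -0.2673] 10.0 [0.0155 0.0685]
scene 110 160 [ 0.4646 -0.2673] 10.8 [0.0145 0.068 ]
top 90 143 [ 0.4602 -0.2651] 10.4 [0.0159 0.0675]
top 100 138 [ 0.4605 -0.2652] 10.3 [0.0154 0.0674]
top 110 128 [ 0.4606 -0.2655] 10.4 [0.0146 0.0666]
[[-0.935  0.354 -0.   ]
 [ 0.354  0.935 -0.   ]
 [ 0.    -0.    -1.   ]] 0.4
```

```bash
cat > pl.py <<'E'
from h import *
from scipy.spatial.transform import Rotation as R
def Ry(a):  # tool down, y at angle a(deg)
    a=np.radians(a);y=np.array([np.cos(a),np.sin(a),0]);z=np.array([0,0,-1.]);return R.from_matrix(np.c_[np.cross(y,z),y,z])
def rows(poses,hand,n0=True):
    s=get_state();r0=R.from_quat(s["tcp_rot"]);p0=s["eef_pos"]
    print("t",round(s["time"],2),"p",p0.round(4),"yang",np.degrees(np.arctan2(*r0.as_matrix()[1::-1,1])).round(1),"F",s["contact_force"].round(1),"op",round(s["opening"],3))
    for x,y,z,a in poses:
        t=np.degrees((r0.inv()*Ry(a)).as_rotvec());d=r0.inv().apply(np.array([x,y,z])-p0)
        print([*t.round(1).tolist(),*d.round(4).tolist(),hand])
E
cat > arc.py <<'E'
import sys
from pl import *
# arc towards target: x y z yang, N rows remaining, hand
X,Y,Z,A,N,h=map(float,sys.argv[1:])
s=get_state();p=s["eef_pos"];r0=R.from_quat(s["tcp_rot"]).as_matrix();a0=np.degrees(np.arctan2(r0[1,1],r0[0,1]))
az0,r=np.arctan2(p[1],p[0]),np.hypot(p[0],p[1]);az1,r1=np.arctan2(Y,X),np.hypot(X,Y)
da=(A-a0+180)%360-180
if abs(A-a0)<175: da=A-a0
rows([((r+(r1-r)*f)*np.cos(az0+(az1-az0)*f),(r+(r1-r)*f)*np.sin(az0+(az1-az0)*f),p[2]+(Z-p[2])*f,a0+da*f) for f in [min(1,i/N) for i in range(1,6)]],h)
E
python3 arc.py .4625 -.266 .22 -79.6 20 .08
```

```text
t 0.4 p [0.2388 0.6312 0.2098] yang 69.3 F [ 0.6 -0.   0.1] op 1.0
[-0.0, -0.0, 7.4, -0.0577, -0.0096, -0.0005, 0.08]
[-0.0, -0.0, 14.9, -0.1138, -0.024, -0.001, 0.08]
[-0.0, 0.0, 22.3, -0.1678, -0.0431, -0.0015, 0.08]
[-0.0, 0.0, 29.8, -0.2194, -0.0666, -0.002, 0.08]
[-0.0, 0.0, 37.2, -0.2682, -0.0943, -0.0025, 0.08]
```

>>> move_arm:
  plan:
    - [[0,0,7.4,-0.058,-0.01,0,0.08],[0,0,14.9,-0.114,-0.024,-0.001,0.08],[0,0,22.3,-0.168,-0.043,-0.0015,0.08],[0,0,29.8,-0.219,-0.067,-0.002,0.08],[0,0,37.2,-0.268,-0.094,-0.0025,0.08]]
  force: 50

```text
time: 1.02
eef_pos: [0.4575, 0.4471, 0.2125]
tcp_rot: [0.486, 0.874, 0.0, 0.0]
contact_force: [0.3, -0.3, 0.3]
opening: 0.938
```

```bash
python3 arc.py .4625 -.266 .22 -79.6 15 .08
```

```text
t 1.02 p [0.4575 0.4471 0.2125] yang 31.8 F [ 0.3 -0.3  0.3] op 0.938
[0.0, 0.0, 7.4, -0.0553, 0.0026, -0.0005, 0.08]
[0.0, 0.0, 14.9, -0.1101, 0.0004, -0.001, 0.08]
[0.0, 0.0, 22.3, -0.1638, -0.0066, -0.0015, 0.08]
[0.0, 0.0, 29.7, -0.2161, -0.018, -0.002, 0.08]
[0.0, 0.0, 37.1, -0.2667, -0.0339, -0.0025, 0.08]
```

>>> move_arm:
  plan:
    - [[0,0,7.4,-0.055,0.0026,-0.0005,0.08],[0,0,14.9,-0.11,0,-0.001,0.08],[0,0,22.3,-0.164,-0.0066,-0.0015,0.08],[0,0,29.7,-0.216,-0.018,-0.002,0.08],[0,0,37.1,-0.267,-0.034,-0.0025,0.08]]

```text
time: 1.65
eef_pos: [0.57, 0.2006, 0.2152]
tcp_rot: [0.74, 0.672, 0.0, 0.0]
contact_force: [0.7, -0.3, -0.2]
opening: 0.938
```

```bash
python3 arc.py .4625 -.266 .22 -79.6 10 .08
```

```text
t 1.65 p [0.57   0.2006 0.2152] yang -5.5 F [ 0.7 -0.3 -0.2] op 0.938
[0.0, -0.0, 7.4, -0.0505, 0.0132, -0.0005, 0.08]
[0.0, -0.0, 14.8, -0.1013, 0.0218, -0.001, 0.08]
[0.0, -0.0, 22.2, -0.152, 0.0259, -0.0014, 0.08]
[0.0, -0.0, 29.6, -0.2024, 0.0256, -0.0019, 0.08]
[0.0, -0.0, 37.0, -0.2519, 0.0208, -0.0024, 0.08]
```

>>> move_arm:
  plan:
    - [[0,0,7.4,-0.0505,0.013,-0.0005,0.08],[0,0,14.8,-0.101,0.022,-0.001,0.08],[0,0,22.2,-0.152,0.026,-0.0014,0.08],[0,0,29.6,-0.202,0.0256,-0.0019,0.08],[0,0,37,-0.252,0.021,-0.0024,0.08]]

```text
time: 2.28
eef_pos: [0.5665, -0.054, 0.2178]
tcp_rot: [0.916, 0.401, 0.001, 0.0]
contact_force: [0.7, -0.1, 0.3]
opening: 0.937
```

```bash
python3 arc.py .4625 -.266 .2 -79.6 5 .08
```

```text
t 2.27 p [ 0.5665 -0.054   0.2178] yang -42.8 F [ 0.7 -0.1  0.3] op 0.937
[0.1, -0.1, 7.4, -0.0437, 0.0218, 0.0035, 0.08]
[0.1, -0.1, 14.7, -0.0885, 0.0394, 0.0071, 0.08]
[0.1, -0.1, 22.1, -0.1341, 0.053, 0.0106, 0.08]
[0.1, -0.1, 29.5, -0.1802, 0.0623, 0.0142, 0.08]
[0.0, -0.1, 36.8, -0.2263, 0.0676, 0.0177, 0.08]
```

>>> move_arm:
  plan:
    - [[0,0,7.4,-0.044,0.022,0,0.07],[0,0,14.7,-0.0885,0.0394,0,0.07],[0,0,22.1,-0.134,0.053,0.005,0.07],[0,0,29.5,-0.18,0.0623,0.012,0.07],[0,-0.1,36.8,-0.2263,0.0676,0.0177,0.07]]

```text
time: 2.9
eef_pos: [0.4616, -0.2674, 0.2]
tcp_rot: [0.996, 0.089, 0.0, 0.001]
contact_force: [1.0, 0.7, -0.5]
opening: 0.82
```

```bash
python3 arc.py .4625 -.266 .10 -79.6 5 .07;python3 - <<'E'
from h import *
cv2.imwrite("pics/t2.png",read_camera("top")[170:320,280:480,::-1].repeat(4,0).repeat(4,1))
E
```

```text
t 2.9 p [ 0.4616 -0.2674  0.2   ] yang -79.8 F [ 1.   0.7 -0.5] op 0.82
[0.1, -0.0, -0.0, 0.0002, -0.0003, 0.02, 0.07]
[0.1, -0.0, -0.1, 0.0004, -0.0005, 0.04, 0.07]
[0.1, -0.0, -0.1, 0.0006, -0.0008, 0.06, 0.07]
[0.1, -0.0, -0.2, 0.0009, -0.0011, 0.08, 0.07]
[0.1, -0.0, -0.2, 0.0011, -0.0013, 0.1, 0.07]
```

View pics/t2.png

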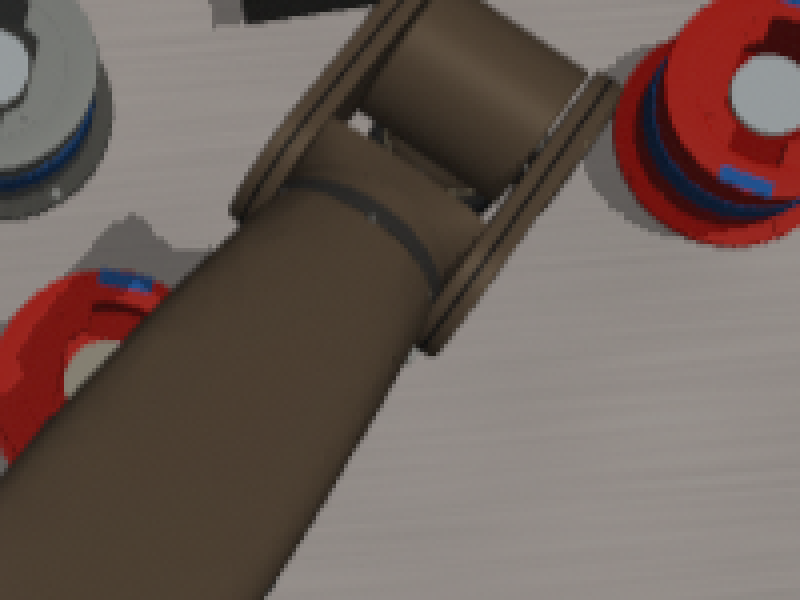

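The top view is blocked: the arm covers the lid, as expected. I'll descend.

>>> move_arm:
  plan:
    - [[0,0,0,0.0005,-0.0005,0.03,0.07],[0,0,0,0.001,-0.001,0.06,0.07],[0,0,-0.2,0.001,-0.0013,0.085,0.07],[0,0,-0.2,0.001,-0.0013,0.105,0.07],[0,0,-0.2,0.001,-0.0013,0.12,0.07]]

```text
time: 3.58
eef_pos: [0.4589, -0.2694, 0.0782]
tcp_rot: [0.996, 0.088, -0.002, 0.001]
contact_force: [1.6, -1.0, 0.4]
opening: 0.821
```

```bash
python3 arc.py .4625 -.266 .031 -79.6 5 .07;python3 - <<'E'
from h import *
cv2.imwrite("pics/s2.png",read_camera("scene")[150:300,160:360,::-1].repeat(4,0).repeat(4,1))
E
```

```text
t 3.58 p [ 0.4589 -0.2694  0.0782] yang -79.9 F [ 1.6 -1.   0.4] op 0.821
[0.1, 0.2, -0.1, 0.0009, -0.0006, 0.0094, 0.07]
[0.1, 0.2, -0.1, 0.0017, -0.0011, 0.0189, 0.07]
[0.1, 0.2, -0.2, 0.0026, -0.0017, 0.0283, 0.07]
[0.1, 0.2, -0.3, 0.0035, -0.0023, 0.0377, 0.07]
[0.1, 0.2, -0.3, 0.0043, -0.0029, 0.0471, 0.07]
```

View pics/s2.png

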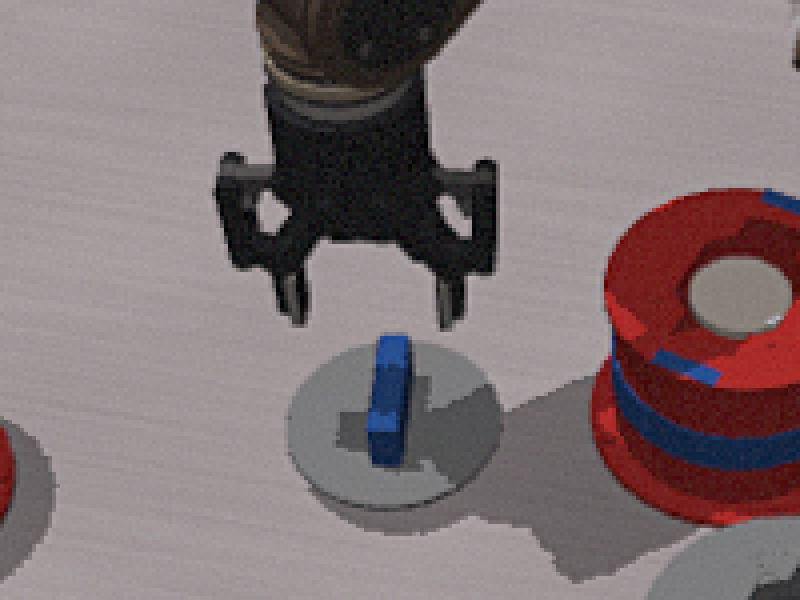

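The scene view shows the open fingers straddling the handle, at about (257,255) full-frame.

>>> move_arm:
  plan:
    - [[0.1,0.2,0,0.002,-0.001,0.015,0.07],[0.1,0.2,0,0.004,-0.002,0.03,0.07],[0.1,0.2,-0.3,0.0043,-0.0029,0.042,0.07],[0.1,0.2,-0.3,0.0043,-0.0029,0.047,0.07],[0.1,0.2,-0.3,0.0043,-0.0029,0.047,0.07]]

```text
time: 4.25
eef_pos: [0.4612, -0.265, 0.0289]
tcp_rot: [0.996, 0.09, -0.002, -0.001]
contact_force: [0.5, -1.0, -0.3]
opening: 0.822
```

```bash
python3 arc.py .4625 -.266 .031 -79.6 1 0
```

```text
t 4.25 p [ 0.4612 -0.265   0.0289] yang -79.7 F [ 0.5 -1.  -0.3] op 0.822
[-0.1, 0.2, -0.1, 0.0011, 0.0012, -0.0021, 0.0]
[-0.1, 0.2, -0.1, 0.0011, 0.0012, -0.0021, 0.0]
[-0.1, 0.2, -0.1, 0.0011, 0.0012, -0.0021, 0.0]
[-0.1, 0.2, -0.1, 0.0011, 0.0012, -0.0021, 0.0]
[-0.1, 0.2, -0.1, 0.0011, 0.0012, -0.0021, 0.0]
```

>>> move_arm:
  plan:
    - [[0,0.1,0,0.001,0.001,-0.003,0],[0,0.1,0,0.001,0.001,-0.003,0],[0,0.1,0,0.001,0.001,-0.003,0],[0,0.1,0,0.001,0.001,-0.003,0],[0,0.1,0,0.001,0.001,-0.003,0]]
  force: 60

```text
time: 4.88
eef_pos: [0.4628, -0.2659, 0.0326]
tcp_rot: [0.996, 0.09, -0.001, -0.001]
contact_force: [-1.0, 2.2, 5.4]
opening: 0.183
```

>>> move_arm:
  plan:
    - [[0,0,0,0,0,0,0],[0,0,0,0,0,0,0],[0,0,0,0,0,-0.02,0],[0,0,0,0,0,-0.05,0],[0,0,0,0,0,-0.08,0]]

```text
time: 5.5
eef_pos: [0.4619, -0.2654, 0.1116]
tcp_rot: [0.996, 0.09, -0.002, -0.002]
contact_force: [-0.5, -0.5, -3.7]
opening: 0.183
```

```bash
python3 arc.py .619 -.0235 .22 -106.8 10 0;python3 - <<'E'
from h import *
cv2.imwrite("pics/s3.png",read_camera("scene")[150:300,160:360,::-1].repeat(4,0).repeat(4,1))
E
```

```text
t 5.5 p [ 0.4619 -0.2654  0.1116] yang -79.7 F [-0.5 -0.5 -3.7] op 0.183
[-0.2, 0.2, 2.7, 0.023, -0.0148, -0.0108, 0.0]
[-0.2, 0.2, 5.4, 0.0455, -0.0311, -0.0217, 0.0]
[-0.2, 0.2, 8.1, 0.0675, -0.0488, -0.0325, 0.0]
[-0.2, 0.2, 10.9, 0.0887, -0.0679, -0.0433, 0.0]
[-0.2, 0.2, 13.6, 0.1093, -0.0884, -0.0541, 0.0]
```

View pics/s3.png

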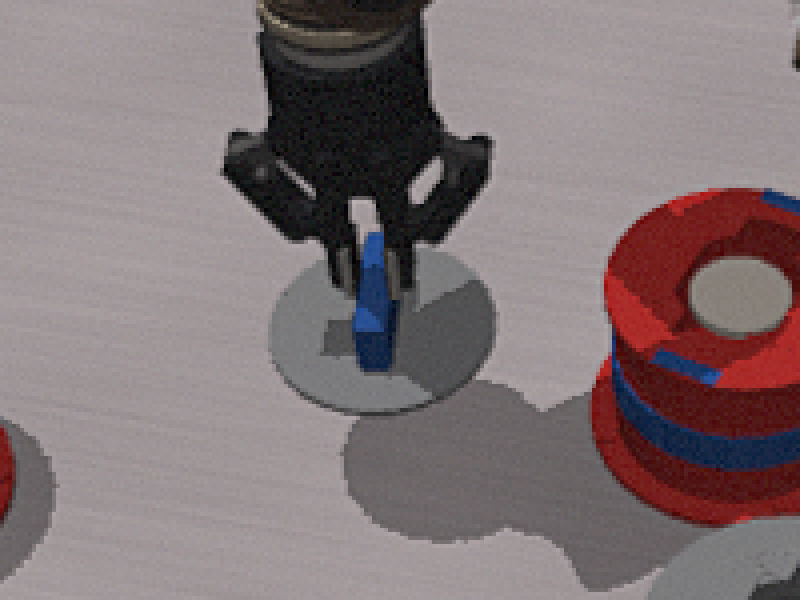

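The lid is held and level, clear of the table.

>>> move_arm:
  plan:
    - [[0,0,2.7,0.023,-0.015,-0.03,0],[0,0,5.4,0.0455,-0.031,-0.06,0],[0,0,8.1,0.0675,-0.049,-0.08,0],[0,0,10.9,0.089,-0.068,-0.09,0],[0,0,13.6,0.109,-0.088,-0.1,0]]

```text
time: 6.18
eef_pos: [0.5554, -0.1602, 0.2148]
tcp_rot: [1.0, -0.029, 0.0, 0.001]
contact_force: [0.3, -1.1, -2.6]
opening: 0.178
```

```bash
python3 arc.py .619 -.0235 .20 -106.8 5 0
```

```text
t 6.17 p [ 0.5554 -0.1602  0.2148] yang -93.3 F [ 0.3 -1.1 -2.6] op 0.178
[0.1, -0.0, 2.7, 0.0137, -0.0261, 0.0029, 0.0]
[0.1, -0.0, 5.4, 0.0261, -0.0532, 0.0059, 0.0]
[0.1, -0.0, 8.1, 0.0373, -0.0813, 0.0088, 0.0]
[0.1, -0.0, 10.8, 0.0471, -0.1103, 0.0118, 0.0]
[0.1, -0.1, 13.5, 0.0555, -0.1402, 0.0147, 0.0]
```

>>> move_arm:
  plan:
    - [[0,0,2.7,0.0137,-0.026,0.002,0],[0,0,5.4,0.026,-0.053,0.005,0],[0,0,8.1,0.037,-0.081,0.009,0],[0,0,10.8,0.047,-0.11,0.012,0],[0,0,13.5,0.0555,-0.14,0.015,0]]

```text
time: 6.8
eef_pos: [0.6186, -0.0228, 0.1969]
tcp_rot: [0.989, -0.147, -0.001, 0.001]
contact_force: [-0.6, -0.2, -2.6]
opening: 0.179
```

```bash
python3 arc.py .619 -.0235 .16 -106.8 5 0;python3 - <<'E'
from h import *
im=read_camera("scene");cv2.imwrite("pics/s4r.png",im[...,::-1]);cv2.imwrite("pics/s4.png",im[220:370,260:460,::-1].repeat(4,0).repeat(4,1))
E
```

```text
t 6.8 p [ 0.6186 -0.0228  0.1969] yang -106.9 F [-0.6 -0.2 -2.6] op 0.179
[0.1, 0.1, -0.0, 0.0001, 0.0001, 0.0074, 0.0]
[0.1, 0.1, -0.1, 0.0003, 0.0002, 0.0148, 0.0]
[0.1, 0.1, -0.1, 0.0004, 0.0003, 0.0222, 0.0]
[0.1, 0.1, -0.1, 0.0005, 0.0004, 0.0296, 0.0]
[0.1, 0.1, -0.1, 0.0007, 0.0005, 0.0369, 0.0]
```

View pics/s4.png

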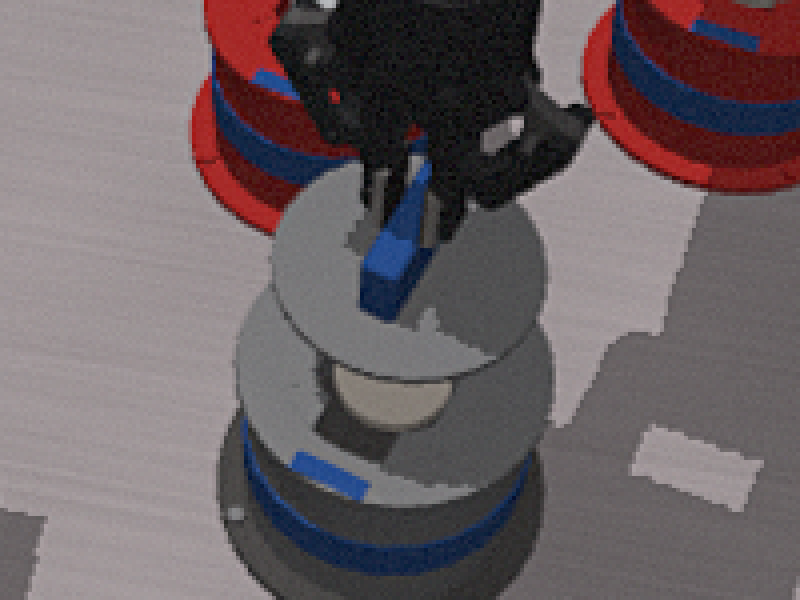

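```bash
python3 - <<'E'
from pl import *
im=cv2.imread("pics/s4r.png");s=get_state();p=s["eef_pos"]
t=np.linspace(0,2*np.pi,200)
big=cv2.resize(im[220:370,260:460],None,fx=4,fy=4,interpolation=0)
def dr(P,col):
    q=((proj("scene",P)+.5-[260,220])*4).round().astype(np.int32);cv2.polylines(big,[q],True,col,1)
z0=p[2]-.0320
circ=lambda x,y,z,r:np.c_[x+r*np.cos(t),y+r*np.sin(t),np.full(200,z)]
dr(circ(p[0],p[1],z0+.024,.06),(0,255,255))
a=np.radians(-16.9);b=[];
from fit import box
B=box(p[0],p[1],a,z0+.024,z0+.058);dr(B[[1,3,7,5]],(0,255,0))
dr(circ(.619,-.0235,.11,.074),(0,0,255));dr(circ(.619,-.0235,.102,.0275),(255,0,255))
cv2.imwrite("pics/s4o.png",big)
E
```

```text
(no output)
```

View pics/s4o.png

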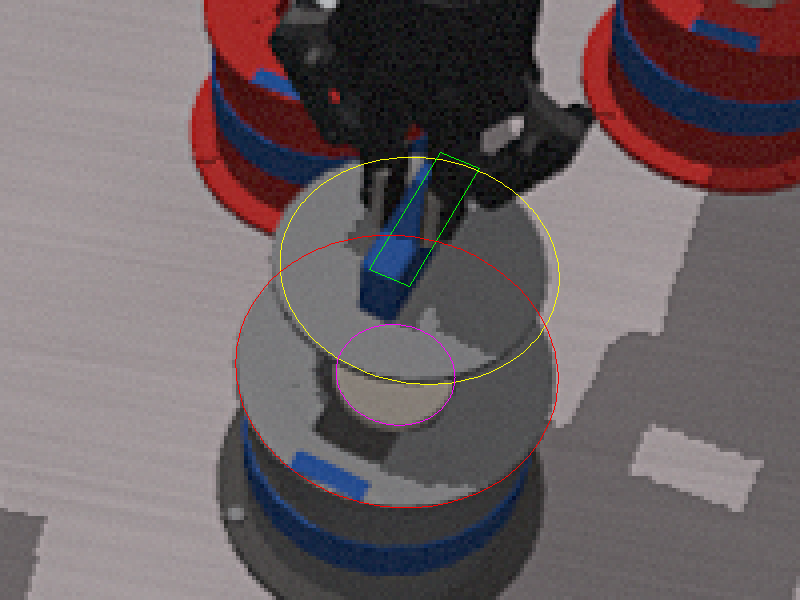

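The overlay agrees with the canister. The lid appears about 2–3 mm to −y relative to it, so I'll shift by +2 mm and descend.

>>> move_arm:
  plan:
    - [[0.1,0.1,0,0,-0.001,0.012,0],[0.1,0.1,0,0,-0.001,0.025,0],[0.1,0.1,0,0,-0.001,0.037,0],[0.1,0.1,0,0,-0.0015,0.045,0],[0.1,0.1,0,0,-0.0015,0.048,0]]

```text
time: 7.48
eef_pos: [0.6191, -0.0178, 0.1476]
tcp_rot: [0.989, -0.147, -0.001, -0.002]
contact_force: [-0.0, 0.7, -1.3]
opening: 0.181
```

```bash
python3 arc.py .619 -.0215 .134 -106.8 5 0;python3 - <<'E'
from h import *
im=read_camera("scene");cv2.imwrite("pics/s5r.png",im[...,::-1]);cv2.imwrite("pics/s5.png",im[220:370,260:460,::-1].repeat(4,0).repeat(4,1))
E
```

```text
t 7.47 p [ 0.6191 -0.0178  0.1476] yang -106.9 F [-0.   0.7 -1.3] op 0.181
[-0.2, 0.1, -0.0, 0.0002, 0.0007, 0.0027, 0.0]
[-0.2, 0.1, -0.0, 0.0004, 0.0014, 0.0054, 0.0]
[-0.2, 0.1, -0.1, 0.0006, 0.0022, 0.0082, 0.0]
[-0.2, 0.1, -0.1, 0.0008, 0.0029, 0.0109, 0.0]
[-0.2, 0.1, -0.1, 0.001, 0.0036, 0.0136, 0.0]
```

View pics/s5.png

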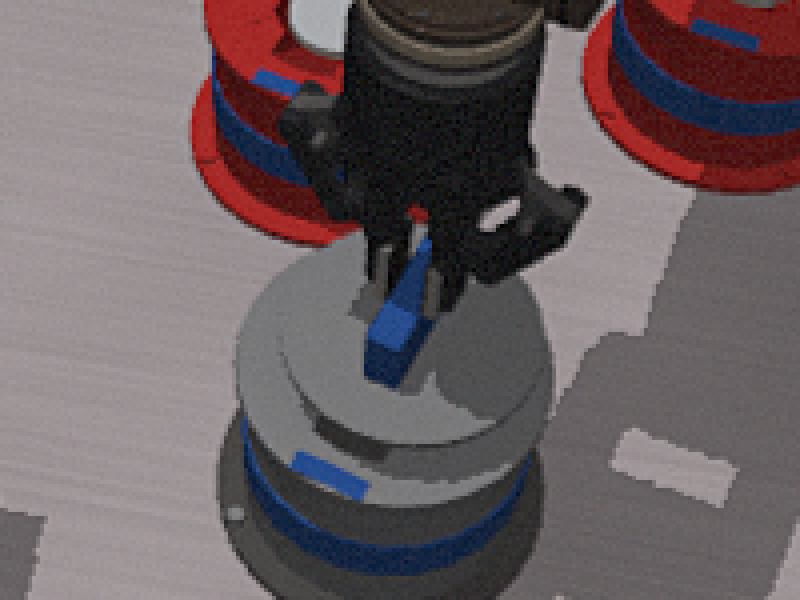

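```bash
python3 - <<'E'
from pl import *
im=cv2.imread("pics/s5r.png")
t=np.linspace(0,2*np.pi,200)
circ=lambda x,y,z,r:np.c_[x+r*np.cos(t),y+r*np.sin(t),np.full(200,z)]
for y in(-.0243,-.0215,-.018):
  q=(proj("scene",circ(.619,y,.1396,.06))+.5-[260,220])*4;print(y,q.min(0),q.max(0))
big=cv2.resize(im[220:370,260:460],None,fx=4,fy=4,interpolation=0)
q=((proj("scene",circ(.6187,-.0243,.1396,.06))+.5-[260,220])*4).round().astype(np.int32);cv2.polylines(big,[q],True,(0,255,255),1)
cv2.imwrite("pics/s5o.png",big)
print(get_state()["eef_pos"],get_state()["qpos"])
E
```

```text
-0.0243 [265.34437557 220.51711523] [532.91503745 443.44135062]
-0.0215 [271.4673     221.49653829] [539.15558879 444.59314009]
-0.018 [279.12718583 222.72177255] [546.96264925 446.03410163]
[ 0.61918493 -0.01774007  0.14777897] [-0.19405126  0.22253131  1.7716651   0.00443184  1.14839124  1.6700879 ]
```

View pics/s5o.png

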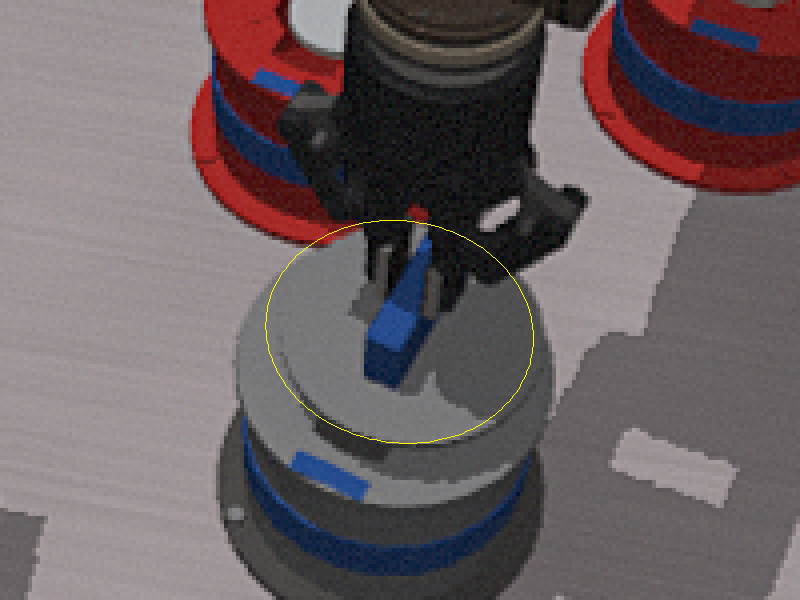

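In this frame the lid sits about 6 mm to +y of the can, because the arm had been settling in the earlier picture. I'll correct that before going in.

```bash
python3 arc.py .619 -.0238 .146 -106.8 1 0
```

```text
t 7.53 p [ 0.6192 -0.0177  0.1478] yang -106.9 F [ 0.  -0.8 -3. ] op 0.178
[-0.2, 0.1, -0.1, 0.0016, 0.0059, 0.0018, 0.0]
[-0.2, 0.1, -0.1, 0.0016, 0.0059, 0.0018, 0.0]
[-0.2, 0.1, -0.1, 0.0016, 0.0059, 0.0018, 0.0]
[-0.2, 0.1, -0.1, 0.0016, 0.0059, 0.0018, 0.0]
[-0.2, 0.1, -0.1, 0.0016, 0.0059, 0.0018, 0.0]
```

>>> move_arm:
  plan:
    - [[-0.2,0.1,0,0.0016,0.006,0.001,0],[-0.2,0.1,0,0.0016,0.006,0.001,0],[-0.2,0.1,0,0.0016,0.006,0.001,0],[-0.2,0.1,0,0.0016,0.006,0.001,0],[-0.2,0.1,0,0.0016,0.006,0.001,0]]

```text
time: 8.15
eef_pos: [0.619, -0.0239, 0.1468]
tcp_rot: [0.989, -0.147, 0.0, -0.0]
contact_force: [-0.4, 0.1, -2.1]
opening: 0.18
```

```bash
python3 arc.py .619 -.0235 .134 -106.8 5 0;python3 - <<'E'
from h import *
im=read_camera("scene")
t=np.linspace(0,2*np.pi,200)
circ=lambda x,y,z,r:np.c_[x+r*np.cos(t),y+r*np.sin(t),np.full(200,z)]
big=cv2.resize(im[220:370,260:460,::-1],None,fx=4,fy=4,interpolation=0)
z=get_state()["eef_pos"][2]-.008
q=((proj("scene",circ(.6187,-.0243,z,.06))+.5-[260,220])*4).round().astype(np.int32);cv2.polylines(big,[q],True,(0,255,255),1)
cv2.imwrite("pics/s6o.png",big)
E
```

```text
t 8.15 p [ 0.619  -0.0239  0.1468] yang -106.9 F [-0.4  0.1 -2.1] op 0.18
[-0.0, -0.0, -0.0, -0.0, -0.0001, 0.0026, 0.0]
[-0.0, -0.0, -0.0, -0.0, -0.0001, 0.0051, 0.0]
[-0.0, -0.0, -0.1, -0.0001, -0.0002, 0.0077, 0.0]
[-0.0, -0.0, -0.1, -0.0001, -0.0003, 0.0103, 0.0]
[-0.0, -0.0, -0.1, -0.0001, -0.0003, 0.0128, 0.0]
```

View pics/s6o.png

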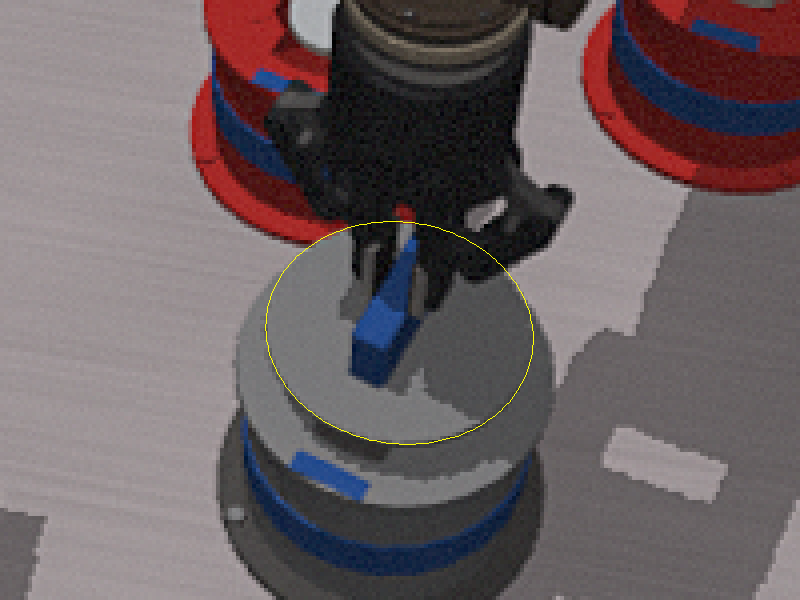

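The disc now lies exactly on the predicted outline, so it is centred over the can. Going down to the plate.

>>> move_arm:
  plan:
    - [[0,0,0,0,0,0.003,0],[0,0,0,0,0,0.006,0],[0,0,0,0,0,0.009,0],[0,0,0,0,0,0.011,0],[0,0,0,0,0,0.013,0]]
  force: 80

```text
time: 8.82
eef_pos: [0.6193, -0.0238, 0.1344]
tcp_rot: [0.989, -0.147, 0.001, -0.0]
contact_force: [-0.7, 0.2, 3.1]
opening: 0.173
```

```bash
python3 arc.py .619 -.0235 .122 -106.8 5 0
```

```text
t 8.82 p [ 0.6193 -0.0238  0.1344] yang -106.9 F [-0.7  0.2  3.1] op 0.173
[-0.0, -0.1, -0.0, -0.0001, -0.0, 0.0025, 0.0]
[-0.0, -0.1, -0.0, -0.0002, -0.0001, 0.005, 0.0]
[-0.0, -0.1, -0.1, -0.0002, -0.0001, 0.0074, 0.0]
[-0.0, -0.1, -0.1, -0.0003, -0.0001, 0.0099, 0.0]
[-0.0, -0.1, -0.1, -0.0004, -0.0002, 0.0124, 0.0]
```

>>> move_arm:
  plan:
    - [[0,0,0,0,0,0.003,0],[0,0,0,0,0,0.006,0],[0,0,0,0,0,0.0085,0],[0,0,0,0,0,0.0105,0],[0,0,0,0,0,0.0115,0]]

```text
time: 9.45
eef_pos: [0.6195, -0.0236, 0.124]
tcp_rot: [0.989, -0.147, 0.001, -0.0]
contact_force: [-4.2, 1.7, 9.1]
opening: 0.172
```

```bash
python3 arc.py .619 -.0235 .122 -16.8 9 0;python3 - <<'E'
from h import *
im=read_camera("scene");cv2.imwrite("pics/s7.png",im[220:370,260:460,::-1].repeat(4,0).repeat(4,1))
E
```

```text
t 9.45 p [ 0.6195 -0.0236  0.124 ] yang -106.9 F [-4.2  1.7  9.1] op 0.172
[-0.1, -0.1, -10.0, -0.0001, 0.0, 0.0002, 0.0]
[-0.0, -0.1, -20.0, -0.0001, 0.0, 0.0004, 0.0]
[-0.0, -0.1, -30.0, -0.0002, 0.0, 0.0007, 0.0]
[-0.0, -0.1, -40.0, -0.0002, 0.0, 0.0009, 0.0]
[-0.0, -0.1, -50.1, -0.0003, 0.0, 0.0011, 0.0]
```

View pics/s7.png

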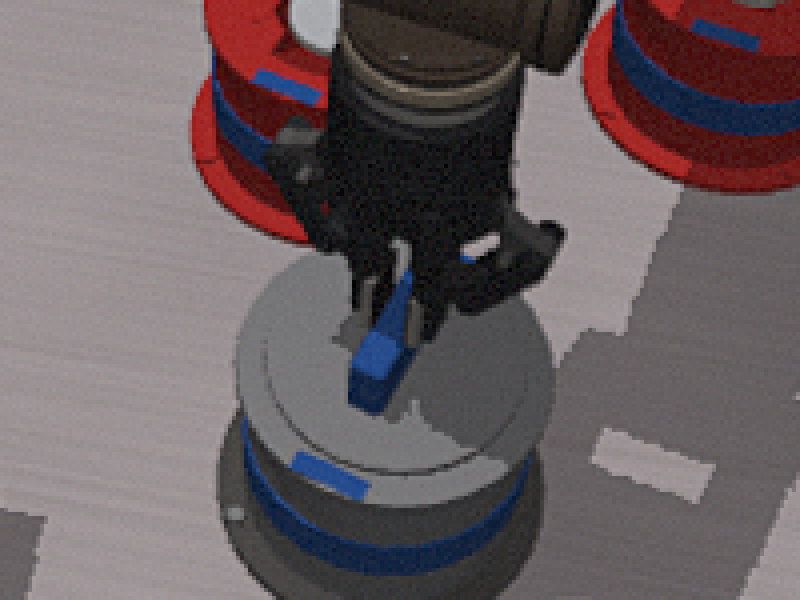

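>>> move_arm:
  plan:
    - [[0,0,0,0,0,0.001,0],[0,0,0,0,0,0.0015,0],[0,0,0,0,0,0.0015,0],[0,0,0,0,0,0.0015,0],[0,0,0,0,0,0.0015,0]]

```text
time: 10.12
eef_pos: [0.6196, -0.0236, 0.124]
tcp_rot: [0.989, -0.147, 0.001, -0.0]
contact_force: [-5.3, 1.2, 7.6]
opening: 0.172
```

```bash
python3 arc.py .619 -.0235 .122 -16.8 10 0
```

```text
t 10.12 p [ 0.6196 -0.0236  0.124 ] yang -106.9 F [-5.3  1.2  7.6] op 0.172
[-0.0, -0.1, -9.0, -0.0001, 0.0, 0.0002, 0.0]
[-0.0, -0.1, -18.0, -0.0001, 0.0, 0.0004, 0.0]
[-0.0, -0.1, -27.0, -0.0002, 0.0, 0.0006, 0.0]
[-0.0, -0.1, -36.0, -0.0002, 0.0, 0.0008, 0.0]
[-0.0, -0.1, -45.0, -0.0003, 0.0, 0.001, 0.0]
```

>>> move_arm:
  plan:
    - [[0,0,0,0,0,0.002,0],[0,0,0,0,0,0.0025,0],[0,0,0,0,0,0.003,0],[0,0,0,0,0,0.003,0],[0,0,0,0,0,0.003,0]]

```text
time: 10.75
eef_pos: [0.6195, -0.0234, 0.1237]
tcp_rot: [0.989, -0.147, 0.0, -0.0]
contact_force: [-7.8, 1.5, 12.1]
opening: 0.167
```

```bash
python3 arc.py .619 -.0235 .120 -16.8 10 0
```

```text
t 10.75 p [ 0.6195 -0.0234  0.1237] yang -106.9 F [-7.8  1.5 12.1] op 0.167
[-0.0, -0.0, -9.0, -0.0, 0.0, 0.0004, 0.0]
[-0.0, -0.0, -18.0, -0.0001, 0.0, 0.0007, 0.0]
[-0.0, -0.0, -27.0, -0.0001, 0.0001, 0.0011, 0.0]
[-0.0, -0.0, -36.0, -0.0002, 0.0001, 0.0015, 0.0]
[-0.0, -0.0, -45.0, -0.0002, 0.0001, 0.0018, 0.0]
```

The lid is home: z has stopped changing and the force is above the spring's. Now the twist.

>>> move_arm:
  plan:
    - [[0,0,-9,0,0,0.0022,0],[0,0,-18,0,0,0.002,0],[0,0,-27,0,0,0.002,0],[0,0,-36,0,0,0.002,0],[0,0,-45,0,0,0.002,0]]

```text
time: 11.38
eef_pos: [0.6216, -0.0239, 0.1238]
tcp_rot: [0.969, 0.245, 0.003, 0.001]
contact_force: [-0.8, 0.5, 7.1]
opening: 0.169
```

```bash
python3 arc.py .619 -.0235 .1215 -16.8 5 0;python3 - <<'E'
from h import *
im=read_camera("scene");cv2.imwrite("pics/s8.png",im[220:370,260:460,::-1].repeat(4,0).repeat(4,1))
E
```

```text
t 11.38 p [ 0.6216 -0.0239  0.1238] yang -61.6 F [-0.8  0.5  7.1] op 0.169
[0.2, -0.3, -9.0, -0.0004, -0.0003, 0.0005, 0.0]
[0.2, -0.3, -17.9, -0.0009, -0.0006, 0.0009, 0.0]
[0.3, -0.3, -26.9, -0.0013, -0.0009, 0.0014, 0.0]
[0.3, -0.2, -35.9, -0.0017, -0.0013, 0.0018, 0.0]
[0.3, -0.2, -44.8, -0.0022, -0.0016, 0.0023, 0.0]
```

View pics/s8.png

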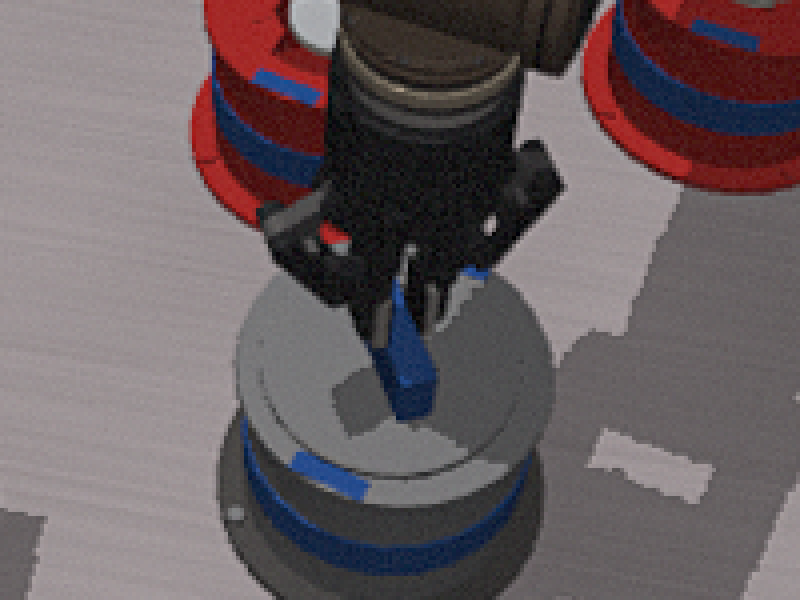

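The handle has turned about 45° with the hand, with the disc still on the rim. I'll continue the twist.

>>> move_arm:
  plan:
    - [[0,0,-9,-0.0005,-0.0003,0.002,0],[0,0,-18,-0.001,-0.0006,0.002,0],[0,0,-27,-0.0013,-0.001,0.002,0],[0,0,-36,-0.0017,-0.0013,0.002,0],[0,0,-45,-0.002,-0.0015,0.002,0]]

```text
time: 12.05
eef_pos: [0.6218, -0.0239, 0.1242]
tcp_rot: [0.799, 0.601, 0.005, 0.005]
contact_force: [-0.3, 0.5, 6.6]
opening: 0.171
```

```bash
python3 arc.py .619 -.0235 .1265 -16.8 5 0;python3 - <<'E'
from h import *
im=read_camera("scene");cv2.imwrite("pics/s9.png",im[220:370,260:460,::-1].repeat(4,0).repeat(4,1))
E
```

```text
t 12.05 p [ 0.6218 -0.0239  0.1242] yang -16.1 F [-0.3  0.5  6.6] op 0.171
[0.8, -0.1, 0.1, -0.0001, -0.0005, -0.0005, 0.0]
[0.8, -0.1, 0.3, -0.0002, -0.0011, -0.0009, 0.0]
[0.8, -0.1, 0.4, -0.0002, -0.0016, -0.0014, 0.0]
[0.8, -0.1, 0.6, -0.0003, -0.0022, -0.0019, 0.0]
[0.8, -0.1, 0.7, -0.0004, -0.0027, -0.0023, 0.0]
```

View pics/s9.png

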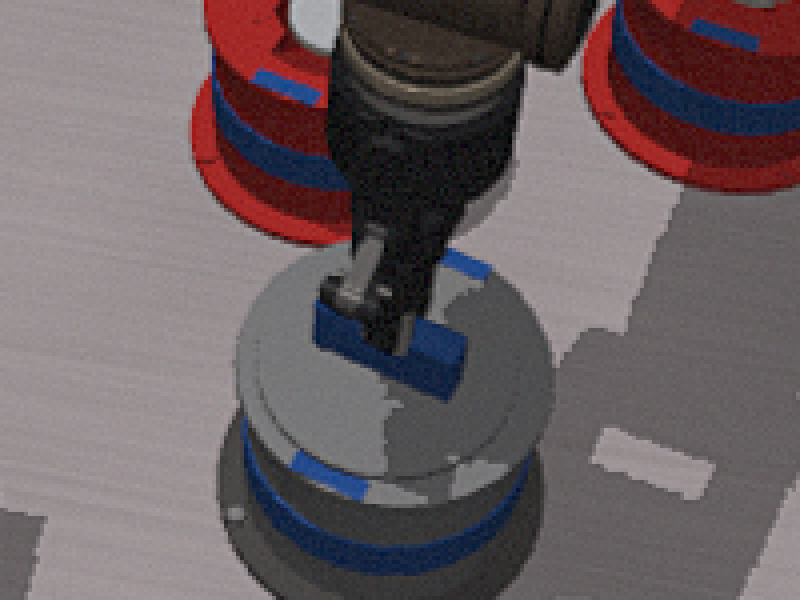

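The handle is now parallel to the marks' short side, a 90° turn. I'll ease up to the locked height and open.

>>> move_arm:
  plan:
    - [[0.5,0,0,0,-0.001,-0.001,0],[0.8,0,0,0,-0.001,-0.002,0],[0.8,0,0,0,-0.001,-0.003,0.01],[0.8,0,0,0,-0.001,-0.003,0.06],[0.8,0,0,0,-0.001,-0.003,0.06]]

```text
time: 12.72
eef_pos: [0.6202, -0.0236, 0.1267]
tcp_rot: [0.798, 0.603, 0.0, -0.001]
contact_force: [-0.7, 0.1, -0.2]
opening: 0.587
```

>>> move_arm:
  plan:
    - [[0,0,0,0,0,0,0.06],[0,0,0,0,0,0,0.06],[0,0,0,0,0,0,0.06],[0,0,0,0,0,-0.01,0.06],[0,0,0,0,0,-0.03,0.06]]

```text
time: 13.35
eef_pos: [0.6197, -0.0236, 0.157]
tcp_rot: [0.798, 0.603, -0.0, -0.002]
contact_force: [-0.3, -0.9, -0.2]
opening: 0.702
```

>>> move_arm:
  plan:
    - [[0,0,0,0,0,-0.04,0.06],[0,0,0,0,0,-0.08,0.06],[0,0,0,0.05,0,-0.1,0.06],[0,0,0,0.1,0,-0.1,0.06],[0,0,0,0.15,0,-0.1,0.06]]

```text
time: 13.98
eef_pos: [0.6621, 0.1216, 0.2604]
tcp_rot: [0.798, 0.602, 0.001, -0.001]
contact_force: [0.4, -0.1, -0.2]
opening: 0.701
```

>>> move_arm:
  plan:
    - [[0,0,0,0.05,0,0,0.06],[0,0,0,0.09,0,0,0.06],[0,0,0,0.12,0,0,0.06],[0,0,0,0.13,0,0,0.06],[0,0,0,0.13,0,0,0.06]]

```text
time: 14.6
eef_pos: [0.6977, 0.2467, 0.2617]
tcp_rot: [0.798, 0.603, 0.001, -0.001]
contact_force: [0.5, 0.4, 0.0]
opening: 0.703
```

```bash
python3 - <<'E'
from h import *
print(get_state()["eef_pos"],get_state()["contact_force"],get_state()["time"])
A=read_camera("scene");B=read_camera("top")
a=A[220:370,260:460,::-1].repeat(2,0).repeat(2,1);b=B[120:270,200:400,::-1].repeat(2,0).repeat(2,1)
for c,im,r in(("scene",A,(225,345,300,420)),("top",B,(150,220,245,310))):
    m=blue(im);k=np.zeros_like(m);k[r[0]:r[1],r[2]:r[3]]=1;m=m*k*(im.max(2)>(75));print(c,[(x,unproj(c,x[1],.152)[:2].round(4)) for x in comps(m.astype(np.uint8))])
t=np.linspace(0,2*np.pi,200)
P=np.c_[.6187+.06*np.cos(t),-.0235+.06*np.sin(t),np.full(200,.118)]
for im,c,o in((a,"scene",(260,220)),(b,"top",(200,120))):
    q=((proj(c,P)+.5-o)*2).round().astype(np.int32);a_=np.ascontiguousarray(im);cv2.polylines(a_,[q],True,(0,255,255),1);im[:]=a_
cv2.imwrite("pics/s10.png",np.hstack([a,b]))
print([(round(d["p"],2),d["centre"]) for d in search_frame("top","orange_lid")])
E
```

```text
[0.69774773 0.24667794 0.26170055] [0.5299063  0.42172712 0.03303434] 14.6
scene [((53, [331.0, 241.2], [323, 238, 17, 8]), array([ 0.4996, -0.0986])), ((69, [373.0, 284.4], [365, 280, 17, 10]), array([ 0.5859, -0.0049])), ((308, [357.6, 299.6], [339, 289, 38, 22]), array([ 0.6245, -0.0273])), ((27, [323.5, 334.9], [321, 325, 9, 20]), array([ 0.7068, -0.0726])), ((95, [341.9, 338.4], [333, 333, 19, 12]), array([ 0.7071, -0.0412]))]
top [((18, [282.2, 161.7], [276, 160, 13, 4]), array([ 0.6676, -0.0435])), ((167, [276.7, 179.6], [264, 175, 27, 10]), array([ 0.6199, -0.026 ])), ((47, [270.8, 209.3], [264, 207, 14, 6]), array([ 0.5419, -0.0057]))]
[(0.87, [177.1, 252.0])]
```

View pics/s10.png

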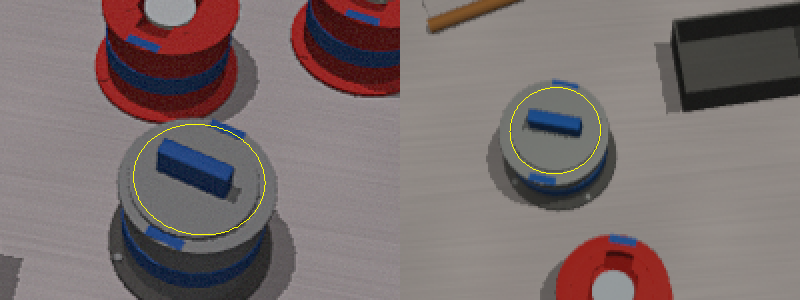

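```bash
python3 - <<'E'
from h import *
from scipy.optimize import minimize
B=read_camera("top");cv2.imwrite("pics/t10.png",B[200:320,120:280,::-1].repeat(4,0).repeat(4,1))
# disc height: compare overlays via direction of bright handle top, both cameras
R={}
for c,r in(("scene",(286,313,335,380)),("top",(172,187,260,293))):
    im=read_camera(c);m=blue(im);V=im.max(2);k=np.zeros_like(m);k[r[0]:r[1],r[2]:r[3]]=1
    ys,xs=np.nonzero(m*k*(V>100));P=np.array([unproj(c,(x,y),.152)[:2] for x,y in zip(xs,ys)])
    w,v=np.linalg.eigh(np.cov(P.T));print(c,len(P),P.mean(0).round(4),np.degrees(np.arctan2(v[1,1],v[0,1])).round(1),np.sqrt(12*w).round(4))
E
```

```text
scene 305 [ 0.6219 -0.0265] 82.7 [0.0352 0.068 ]
top 147 [ 0.6209 -0.0258] 73.8 [0.0152 0.0678]
```

View pics/t10.png

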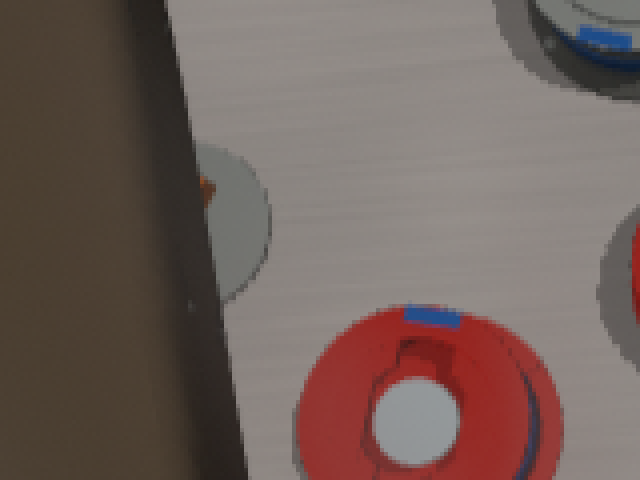

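```bash
python3 -c "
from plant import *
print(ticket.sign_off(), get_state()['time'])"
```

```text
the job is handed in; nothing more can be done
the job is handed in; nothing more can be done
```

The canister is closed: the blue-handled lid is on it, pressed home, turned about 90° and released. I handed the job in with the clock at roughly 15 s of the 42 s allowed. No verdict was reported.

**What I did:** I pinched the blue handle and centred the lid over the slots. Before going in I corrected a 6 mm sideways error that showed up in the scene camera. I pressed until the lid stopped against the rim (about 12 N at the wrist), twisted, eased up to the locked height and let go. The arm then backed well clear.

**Last checks:**
- **Turn:** the top camera puts the handle at 73.8° and the slots at −16.8°, so the lugs are about 90.6° away from the slots.
- **Position:** the top camera puts the handle's centre about 3 mm from the can's axis. The disc outline drawn for the locked height (94 mm) matches both pictures.
- **Contact:** after release the wrist force was about zero.
- **Orange lid:** the arm partly hid it in the last top view. Its visible edge was where it had been at the start, and the gripper stayed well above it.

**Disagreements:** the scene camera's handle angle (82.7°) differed from the top camera's because the handle's side face got into that measurement, so I used the top camera's. I did not measure the locked height directly.

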